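Unlatch the tile drying cage and swing its gate open

ROBOT

A 6-joint arm with a two-finger parallel gripper is mounted at the origin on the work surface. World frame = base frame: x ahead of the robot, y to its left, z up, the work surface at z = 0. Lengths are in m, angles in rad, forces in N, time in s.
With the tool pointing down it reaches from about 0.325 to 0.85 m from the base axis. Payload 4.4 kg.
Tool frame: the origin (TCP) lies where the fingers leave the gripper's body, on its centre line; the fingertips stand 97 mm ahead of it and the grasp point (between the pads) lies 78 mm ahead of it; z points along the fingers, y is the line along which they close (so a half turn about z gives the same grasp; the last joint's range is limited). The gripper opens to 94 mm and grips with 3 to 60 N. Pads are 16 mm wide; open, the fingers measure 119 mm over their backs; the gripper's body (75 mm by 177 mm) begins 78 mm behind the grasp point.
Start: joints at [-1.431, 0.207, 1.542, -0, 1.393, -0.15], TCP at [0.164, -0.551, 0.303] pointing down, gripper open.
Joint ranges: [-2.73, 2.73], [-0.86, 2.22], [0.23, 2.46], [-1.11, 4.25], [0.08, 2.63], [-2.82, 2.82]. Speed limits (rad/s): [2.79, 2.79, 3.14, 3.14, 3.14, 3.14].

INTERFACE

Orientations are given as a unit quaternion [w, x, y, z].
In Python, from plant import sense, viewer, job gives the robot as it stands.
- The arm moves only by the tool drive_tool, never from a script. Its argument "motion" is a list that holds one entry, the list of rows, each a list of 7 numbers: the turn, a rotation vector about the tool's x, y, z in rad, then the shift along the tool's x, y, z in m, then the opening, from -1 (shut) to 1 (fully open). In form: [[[rx, ry, rz, dx, dy, dz, fingers], ...]]. A call has 1 to 5 rows; each row shifts and turns the commanded pose from where the row before left it, along the tool's axes as they then stand; what a row does not reach is not made up. A row lasts 1/10 s, in which the tool goes at most 50 mm and 8.59 degrees, less where a joint would pass 70% of its speed; a pose out of reach is approached as far as the arm can. A call with a gripper value outside its range is refused whole. The fingers move at their own pace and stop on an object; "grip_force" is the grip in N (left out, the last holds). Time passes only in rows, so rows that do not move let the fingers close. It gives the time, the measured TCP pose, the force, the opening and the grip force at its end, in the units of the state.
- sense(): the state, without advancing time (a new reading comes with each control period).
- viewer.get_image(name): name is "scene" or "top" or "wrist"; returns the picture (400x640x3 uint8, blue, green, red); there is no depth.
- viewer.get_calibration(name): a dict with "camera_matrix" (3x3 intrinsics, pixels), "R" (3x3) and "t" (3): a world point X has camera coordinates R X + t. Camera axes: x right, y down, z forward; pixel columns grow to the right and rows downward; lengths in m; the calibration is good to about 2 mm. A picture is of the moment at which its call begins: read the wrist's pose just before it. get_calibration takes no time and is no camera call; for the wrist camera it gives the pose at the moment of the call.
- job.job_done(): hands the job in; it is judged then, once.
The state is a dict: "clock": time; "joints": joint angles; "joint_vel": joint speeds; "joint_efforts": joint torques, N m; "tcp_pos": TCP position; "tcp_rot": TCP orientation; "wrist_force": force on the tool from outside, world axes, zero at the start; "ft_torque": the same for the moment, N m; "gripper_width": opening from 0.0 (shut) to 1.0 (fully open); "grasp_force": force on a finger pad.
Only numpy, scipy, OpenCV 4.12 (cv2) and the standard library are available. Lean on these libraries where they do the work, as an engineer would, in place of code of your own. Each camera call takes 0.05 s, during which the arm holds its last target. There are 200 camera calls.

TASK

Open the tile drying cage: lift the latch bar, which has a knob for this, until it is clear of the catch, draw it out without straining it against the catch (feel for the opening, never force it up or out), and swing the gate gently open to about a right angle or wider. Let go with the bar dropped back to level and the gate standing open, and leave the basin, the jar and the brush where they are.

Things in the scene. Friction and masses are not known exactly. Their poses are not given: they have to be found in the camera images.
- cage: low open-topped drying cage for clay tiles, plywood floor and white steel tube frame, about 270 x 270 mm and 145 mm high, fixed to the bench; the origin is on the bench under the middle; x points from the gate (front, robot's side) to the back, y to the left seen from the robot, z up
- gate_hinge (a point): a point on the gate's vertical hinge axis, 110 mm above the bench, fixed on the cage at x -110, y +110 mm of its frame, at the left end of the gate seen from the robot
- gate (a joint): opening angle of the gate (rad): 0 shut (gate along the cage's y axis), pi/2 square to the front, stop at 1.75. White tube frame 194 mm long from the hinge axis, 25 to 148 mm above the bench, 12 mm thick; its free (right) end swings towards the robot, clockwise seen from above. Light hinge friction: it stays where it is left
- bar (a joint): lift angle of the latch bar (rad): 0 level on its rest on the gate, growing as the free end rises, stop at 0.5; falls back to level by its own weight (0.14 to 0.25 kg). Plain steel bar 12 mm high, 6 mm thick, on the outer (robot's) side of the gate; its free end reaches 162 mm from the pivot, past the gate's free edge into the catch
- bar_pivot (a point): the bar's pivot on the gate, middle of the bar's section: 60 mm from the hinge axis along the gate, 15 mm out from the gate's middle plane on the robot's side, 110 mm above the bench
- bar_knob (a point): middle of the knob's stem: a black rubber-sleeved stem 16 mm across standing straight out from the bar (36 mm long, level, along -x of the cage when shut), with a steel flange 24 mm across and 5 mm thick at its outer end; 105 mm from the bar's pivot towards the free end, 21 mm out from the middle of the bar's thickness. The rubber hardly slips in a grip
- post: white square post 20 x 20 mm, 165 mm high, fixed beside the free end of the gate; origin on the bench under its middle, axes as the cage's. On its robot's side it carries the catch, whose height is NOT measured: it is screwed on through a slot and differs each time, so it must be felt
- catch_foot (a point): point on the bench straight below the catch's lip. The catch is a dark steel C, 8 mm wide, 159 mm from the bar's pivot: an upright lip 3 mm in front of the bar, 6 mm thick, its top 3 to 25 mm above the level bar's underside; and 16.5 mm over the lip's top a stiff leaf (6 N/mm) roofs both. Lift slowly till the bar feels the leaf, ease down 1 mm, draw out between. Over 9 N bends it
- basin: bystander: empty green plastic bowl, 170 mm across, 70 mm high, origin under its middle
- slipjar: bystander: grey jar with a white lid, 68 mm across, 100 mm high, origin under its middle
- brush: bystander: hand brush lying on the bench

How it is judged:
On the way, in this order (a step that is already met when the one before it is completed fails the run):
1. the bar is lifted while the gate is still shut (value of joint bar above 0.015 rad and value of joint gate below 0.05 rad), for 0.1 s.
2. the bar is out of the catch and the gate has begun to swing (value of joint gate above 0.3 rad), for 0.1 s.
At the end, for the whole second after the job is handed in: the gate stands still and open by at least 1.35 rad (77 degrees), the bar has dropped back to level (below 0.04 rad), and nothing is held (value of joint gate above 1.35 rad and velocity of joint gate between -0.05 and 0.05 rad/s and value of joint bar below 0.04 rad); the robot touches nothing.
It fails at once if the bar is pressed against the catch with more than 9 N (contact force between bar and post above 9 N).
It fails at once if the gate is flung faster than 2.5 rad/s (velocity of joint gate above 2.5 rad/s).
It fails at once if the basin is moved more than 20 mm (distance of basin from where it was at the start of the episode above 0.02 m).
It fails at once if the jar is moved more than 20 mm (distance of slipjar from where it was at the start of the episode above 0.02 m).
It fails at once if the brush is moved more than 20 mm (distance of brush from where it was at the start of the episode above 0.02 m).
It also fails if it takes over 72 s, if anything falls off the work surface, if the arm or the gripper's body presses on something with over 40 N, if the wrist force passes 120 N, or if a joint passes its speed limit or range.

## Working session

There is one attempt and no reset: what is moved stays moved. The work goes in short steps, Python scripts to look and compute and a tool call to move; the robot and the scene stay as the last step left them, time stands still between calls to the robot, and variables do not carry over. Pictures are saved under pics/ and viewed, at most 10 in all, crops included, and the job is handed in when it is done.

Besides the shell and the picture viewer there is one more tool, called after "Call:" by a JSON object that holds its "name" and its "arguments", one argument or row to a line. drive_tool: Moves the arm, as the interface text tells. Its arguments: {"type":"object","properties":{"motion":{"type":"array"},"grip_force":{"type":"number"}},"required":["motion"]}

```bash
ls; mkdir -p pics
python3 - <<'E'
from plant import sense,viewer
import cv2
s=sense();print({k:s[k] for k in ('clock','tcp_pos','tcp_rot','wrist_force','gripper_width')})
for n in('scene','top'):
    cv2.imwrite(f'pics/{n}0.png',viewer.get_image(n)); c=viewer.get_calibration(n);print(n,c)
E
```

```text
pics
{'clock': 0.0, 'tcp_pos': array([ 0.16422835, -0.55043668,  0.30150972]), 'tcp_rot': array([-1.12004050e-03,  9.89517482e-01,  1.44408789e-01, -2.15253034e-06]), 'wrist_force': array([-0.01205335,  0.59889425,  0.10227224]), 'gripper_width': 0.9968842762403549}
scene {'camera_matrix': array([[431.20146398,   0.        , 315.71720123],
       [  0.        , 431.20146398, 199.73285147],
       [  0.        ,   0.        ,   1.        ]]), 'R': array([[-0.85125519,  0.52431453, -0.02142146],
       [ 0.36787908,  0.56716722, -0.73687606],
       [-0.37420528, -0.63515007, -0.67568839]]), 't': array([ 0.45096083, -0.13266272,  1.59033757])}
top {'camera_matrix': array([[380.22101387,   0.        , 327.81015926],
       [  0.        , 380.22101387, 197.3524729 ],
       [  0.        ,   0.        ,   1.        ]]), 'R': array([[-0.01609311, -0.99986214, -0.00408755],
       [-0.99665682,  0.01636875, -0.08004533],
       [ 0.0801012 ,  0.00278571, -0.99678284]]), 't': array([0.03193062, 0.57717229, 1.18796446])}
```

View pics/scene0.png

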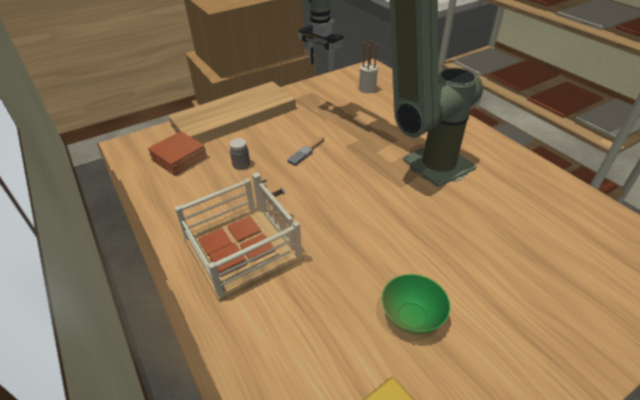

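View pics/top0.png

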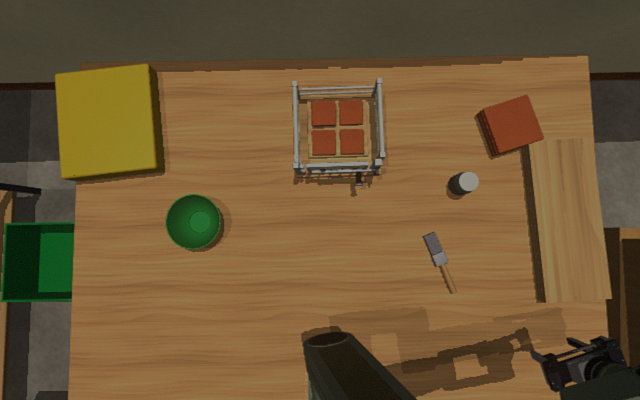

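The cage sits at about (338,125) in the top view, with the gate at its lower edge and the knob near (360,182). The jar is at (463,183), the brush at (440,255) and the basin at (195,222). I'll zoom in on the cage.

Run:
```python
import cv2,numpy as np
a=cv2.imread('pics/top0.png')[145:205,285:395];b=cv2.imread('pics/scene0.png')[170:260,235:325]
a=cv2.resize(a,(770,420),interpolation=cv2.INTER_CUBIC)
cv2.imwrite('pics/c1.png',a)
```

```text
(no output)
```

View pics/c1.png

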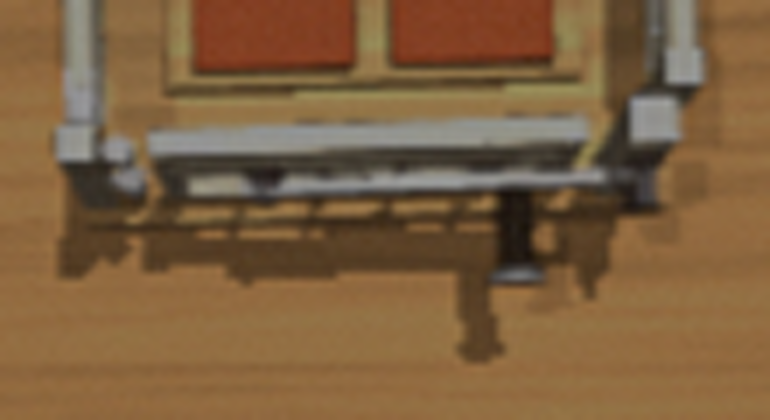

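Crop pixels (scale 7, offset 285,145): the knob stem runs (515,197)→(515,262) with its flange at (518,273). The bar top runs (190,186)→(605,176), the post top is at (655,118), and the gate top rail runs (150,142)→(588,130).

```bash
cat > h.py <<'E'
import numpy as np
from plant import sense,viewer
def ray(n,u,v,z,c=None):
    c=c or viewer.get_calibration(n);R=np.array(c['R']);t=np.array(c['t']);K=np.array(c['camera_matrix'])
    d=R.T@np.linalg.solve(K,[u,v,1]);o=-R.T@t
    return o+d*(z-o[2])/d[2]
def proj(n,X,c=None):
    c=c or viewer.get_calibration(n);p=np.array(c['camera_matrix'])@(np.array(c['R'])@X+c['t']);return p[:2]/p[2]
E
python3 - <<'E'
from h import *
f=lambda u,v,z:print(ray('top',285+u/7-.43,145+v/7-.43,z).round(4))
for p in [(515,197,.11),(515,262,.11),(518,273,.115),(190,186,.116),(605,176,.116),(655,118,.165),(150,142,.148),(588,130,.148)]:f(*p)
E
```

```text
[ 0.6426 -0.069   0.11  ]
[ 0.6148 -0.0684  0.11  ]
[ 0.6095 -0.0691  0.115 ]
[0.6487 0.0686 0.116 ]
[ 0.65   -0.1067  0.116 ]
[ 0.6659 -0.122   0.165 ]
[0.6624 0.0834 0.148 ]
[ 0.6643 -0.0966  0.148 ]
```

Call:
{"name": "drive_tool", "arguments": {
  "motion": [
    [[0,0,0,0.0387,-0.022,0,0],[0,0,0,0.0387,-0.022,0,0],[0,0,0,0.0387,-0.022,0,0],[0,0,0,0.0387,-0.022,0,0],[0,0,0,0.0387,-0.022,0,0]]
  ],
  "grip_force": 8
}}

```text
clock: 0.6
tcp_pos: [0.319, -0.3887, 0.3022]
tcp_rot: [-0.0, 0.99, 0.144, -0.0]
wrist_force: [0.2, -0.4, 0.9]
gripper_width: 0.61
grasp_force: 0.0
```

Call:
{"name": "drive_tool", "arguments": {
  "motion": [
    [[0,0,0,0.0387,-0.022,0,0],[0,0,0,0.0387,-0.022,0,0],[0,0,0,0.0387,-0.022,0,0],[0,0,0,0.0387,-0.022,0,0],[0,0,0,0.0387,-0.022,0,0]]
  ]
}}

```text
clock: 1.1
tcp_pos: [0.4731, -0.2279, 0.3023]
tcp_rot: [-0.0, 0.99, 0.144, -0.0]
wrist_force: [0.4, 0.2, 0.4]
gripper_width: 0.502
grasp_force: 0.0
```

Call:
{"name": "drive_tool", "arguments": {
  "motion": [
    [[0,0,0,0.0387,-0.022,0,0],[0,0,0,0.0387,-0.022,0,0],[0,0,0,0.0387,-0.022,0,0],[0,0,0,0.0387,-0.022,0,0],[0,0,0,0.0387,-0.022,0,0]]
  ]
}}

```text
clock: 1.6
tcp_pos: [0.6271, -0.0673, 0.302]
tcp_rot: [-0.0, 0.99, 0.144, -0.001]
wrist_force: [0.3, -0.1, -0.1]
gripper_width: 0.498
grasp_force: 0.0
```

Call:
{"name": "drive_tool", "arguments": {
  "motion": [
    [[0,0,-0.149,0,0,0,0],[0,0,-0.149,0,0,0,0],[0,0,-0.149,0,0,0,0],[0,0,-0.149,0,0,0,0],[0,0,-0.149,0,0,0,0]]
  ]
}}

```text
clock: 2.1
tcp_pos: [0.626, -0.0687, 0.3018]
tcp_rot: [-0.001, 0.868, 0.497, -0.001]
wrist_force: [-0.4, -0.9, -0.4]
gripper_width: 0.499
grasp_force: 0.0
```

```bash
python3 -c "
from plant import sense
s=sense();print({k:s[k] for k in ('clock','joints','tcp_pos','tcp_rot','wrist_force','gripper_width')})"
```

```text
{'clock': 2.1, 'joints': array([-2.46596344e-01,  3.22762748e-01,  1.39821482e+00, -3.13463053e-05,
        1.42220761e+00,  2.83034522e-01]), 'tcp_pos': array([ 0.62599685, -0.06869443,  0.30178072]), 'tcp_rot': array([-5.41535315e-04,  8.67528050e-01,  4.97387624e-01, -5.83965142e-04]), 'wrist_force': array([-0.40574261, -0.85346186, -0.35353147]), 'gripper_width': 0.49896099922310894}
```

Call:
{"name": "drive_tool", "arguments": {
  "motion": [
    [[0,0,-0.1407,0,0,0,0],[0,0,-0.1407,0,0,0,0],[0,0,-0.1407,0,0,0,0],[0,0,-0.1407,0,0,0,0],[0,0,-0.1407,0,0,0,0]]
  ]
}}

```text
clock: 2.6
tcp_pos: [0.6259, -0.0688, 0.3018]
tcp_rot: [-0.001, 0.643, 0.766, -0.0]
wrist_force: [-0.4, -0.5, -0.7]
gripper_width: 0.501
grasp_force: 0.0
```

Call:
{"name": "drive_tool", "arguments": {
  "motion": [
    [[0,0,-0.1407,0,0,0,0],[0,0,-0.1407,0,0,0,0],[0,0,-0.1407,0,0,0,0],[0,0,-0.1407,0,0,0,0],[0,0,-0.1407,0,0,0,0]]
  ]
}}

```text
clock: 3.1
tcp_pos: [0.626, -0.0688, 0.3018]
tcp_rot: [-0.001, 0.34, 0.94, -0.0]
wrist_force: [-0.2, 0.1, -0.5]
gripper_width: 0.502
grasp_force: 0.0
```

Call:
{"name": "drive_tool", "arguments": {
  "motion": [
    [[0,0,-0.1407,0,0,0,0],[0,0,-0.1407,0,0,0,0],[0,0,-0.1407,0,0,0,0],[0,0,-0.1407,0,0,0,0],[0,0,-0.1407,0,0,0,0]]
  ]
}}

```text
clock: 3.6
tcp_pos: [0.626, -0.0688, 0.3019]
tcp_rot: [-0.001, -0.005, 1.0, 0.0]
wrist_force: [-0.6, 0.2, -0.3]
gripper_width: 0.502
grasp_force: 0.0
```

Call:
{"name": "drive_tool", "arguments": {
  "motion": [
    [[0,0,0,0,0,0,0],[0,0,0,0,0,0,0]]
  ]
}}

```text
clock: 3.8
tcp_pos: [0.6261, -0.0689, 0.3021]
tcp_rot: [-0.0, -0.0, 1.0, 0.0]
wrist_force: [1.0, -0.8, 0.2]
gripper_width: 0.5
grasp_force: 0.0
```

Run:
```python
from h import *
import cv2
s=sense();print(s['tcp_pos'],s['tcp_rot'],s['wrist_force'],s['joints'])
c=viewer.get_calibration('wrist');im=viewer.get_image('wrist');cv2.imwrite('pics/w1.png',im)
import pickle;pickle.dump(c,open('w1.pkl','wb'))
for P in [(.609,-.069,.11),(.645,-.069,.11),(.648,.036,.116),(.6659,-.122,.165),(.639,-.123,.12)]:print(P,proj('wrist',np.array(P),c))
```

```text
[ 0.62608959 -0.06885394  0.30213775] [-4.56555087e-04 -3.82565030e-04  9.99999813e-01  1.42090791e-04] [ 0.99925181 -0.79044925  0.22122337] [-2.46840549e-01  3.22403904e-01  1.39793721e+00  5.26722110e-05
  1.42220643e+00 -1.81840983e+00]
(0.609, -0.069, 0.11) [316.83790265 175.05433942]
(0.645, -0.069, 0.11) [316.83180197 212.43375298]
(0.648, 0.036, 0.116) [430.24349475 217.68682204]
(0.6659, -0.122, 0.165) [249.56445153 260.81486126]
(0.639, -0.123, 0.12) [257.13501709 209.85761869]
```

View pics/w1.png

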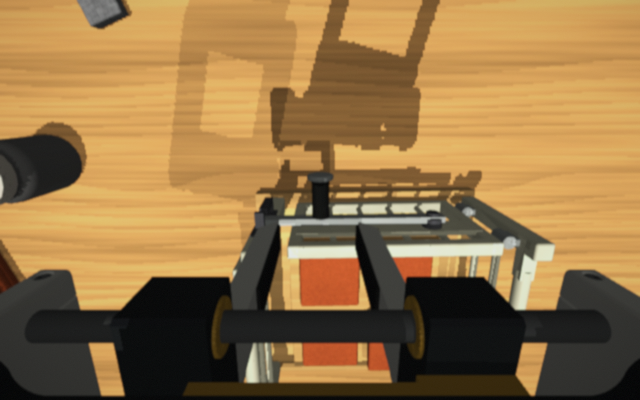

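The wrist view shows the knob stem at column 320 (predicted 317), with the bar at rows 217–222 and the catch near (268,210). The knob is therefore about 3 mm further left, near x 0.629, y -0.066, so I'll correct and descend.

Call:
{"name": "drive_tool", "arguments": {
  "motion": [
    [[0,0,0,-0.002,0.003,0.03,-0.15],[0,0,0,0,0,0.03,-0.15],[0,0,0,0,0,0.025,-0.15],[0,0,0,0,0,0.02,-0.15],[0,0,0,0,0,0.009,-0.15]]
  ]
}}

```text
clock: 4.35
tcp_pos: [0.6269, -0.0656, 0.1859]
tcp_rot: [-0.002, -0.001, 1.0, 0.001]
wrist_force: [-0.2, -0.0, 1.3]
gripper_width: 0.423
grasp_force: 0.0
```

Call:
{"name": "drive_tool", "arguments": {
  "motion": [
    [[0,0,0,0,0,0,-0.15],[0,0,0,0,0,0,-0.15],[0,0,0,0,0,0,-0.15]]
  ]
}}

```text
clock: 4.65
tcp_pos: [0.6293, -0.0661, 0.1904]
tcp_rot: [0.002, -0.002, 1.0, -0.0]
wrist_force: [-0.1, 0.8, -0.1]
gripper_width: 0.424
grasp_force: 0.0
```

Run:
```python
from h import *
import cv2
s=sense();print(s['tcp_pos'],s['wrist_force'],s['ft_torque'])
im=viewer.get_image('wrist');cv2.imwrite('pics/w2.png',im)
```

```text
[ 0.62931662 -0.06614894  0.19043232] [-0.09317596  0.77241605 -0.12596166] [ 0.12483106 -0.10489847  0.00764796]
```

View pics/w2.png

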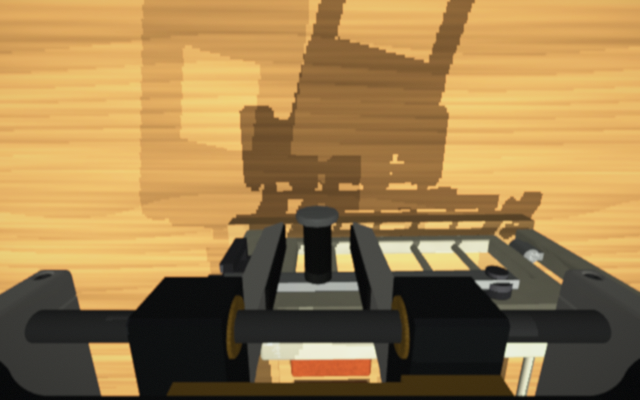

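The stem (column 318, rows 220–280) is centred between the fingers, so I'll close.

Call:
{"name": "drive_tool", "arguments": {
  "motion": [
    [[0,0,0,0,0,0,-1],[0,0,0,0,0,0,-1],[0,0,0,0,0,0,-1],[0,0,0,0,0,0,-1],[0,0,0,0,0,0,-1]]
  ],
  "grip_force": 10
}}

```text
clock: 5.2
tcp_pos: [0.6283, -0.0663, 0.1889]
tcp_rot: [0.0, -0.002, 1.0, -0.0]
wrist_force: [0.2, -1.7, 1.8]
gripper_width: 0.167
grasp_force: 10.0
```

```bash
cat > avg.py <<'E'
from h import *
import sys
def avg(n=8):
    L=[]
    for i in range(n):
        viewer.get_image('top'); L.append(sense())
    m=lambda k:np.mean([np.array(s[k]) for s in L],0).round(4)
    print(L[-1]['clock'],'tcp',m('tcp_pos'),'F',m('wrist_force'),'T',m('ft_torque'),'eff',m('joint_efforts'),'rot',m('tcp_rot'),'w',m('gripper_width'),'g',m('grasp_force'),'sdF',np.std([s['wrist_force'] for s in L],0).round(2))
avg(int(sys.argv[1]) if len(sys.argv)>1 else 8)
E
python3 avg.py
```

```text
5.6 tcp [ 0.6283 -0.0663  0.1889] F [-0.9488 -1.9642  1.9482] T [-0.349   0.0369  0.0536] eff [ 1.35330e+00 -4.27767e+01 -2.51551e+01  6.76600e-01 -6.95000e-02
  3.92000e-02] rot [ 1.0e-04 -1.8e-03  1.0e+00 -3.0e-04] w 0.1657 g 9.9905 sdF [0.29 0.59 0.74]
```

Call:
{"name": "drive_tool", "arguments": {
  "motion": [
    [[0.0068,0,0,0,0.0005,-0.0007,-1],[0.0068,0,0,0,0.0005,-0.0007,-1],[0.0068,0,0,0,0.0005,-0.0007,-1],[0.0068,0,0,0,0.0005,-0.0007,-1],[0.0068,0,0,0,0.0005,-0.0007,-1]]
  ]
}}

```text
clock: 6.1
tcp_pos: [0.6279, -0.0634, 0.1917]
tcp_rot: [-0.001, -0.002, 1.0, -0.017]
wrist_force: [-1.7, -4.4, -2.0]
gripper_width: 0.167
grasp_force: 10.0
```

```bash
sed -i "s/,'eff'.*'rot'/,'rot'/" avg.py; python3 avg.py 6
```

```text
6.4 tcp [ 0.628  -0.0634  0.1919] F [-1.4437 -4.1516 -1.5203] T [-0.6593  0.1293  0.0231] rot [-4.000e-04 -1.900e-03  9.998e-01 -1.730e-02] w 0.1666 g 9.9825 sdF [0.35 0.42 0.4 ]
```

Call:
{"name": "drive_tool", "arguments": {
  "motion": [
    [[0.0057,0,0,0,0.0002,-0.0006,-1],[0.0057,0,0,0,0.0002,-0.0006,-1],[0,0,0,0,0,0,-1]]
  ]
}}

```text
clock: 6.7
tcp_pos: [0.6283, -0.0626, 0.1933]
tcp_rot: [0.0, -0.002, 1.0, -0.023]
wrist_force: [-1.5, -3.3, -1.3]
gripper_width: 0.162
grasp_force: 10.0
```

```bash
python3 avg.py 4
```

```text
6.9 tcp [ 0.6283 -0.0627  0.1933] F [-1.4093 -2.7874 -1.5388] T [-0.3825  0.0929  0.0157] rot [ 1.000e-04 -1.900e-03  9.997e-01 -2.260e-02] w 0.1652 g 9.9888 sdF [0.19 0.31 0.18]
```

Call:
{"name": "drive_tool", "arguments": {
  "motion": [
    [[0.0033,0,0,0,0.0002,-0.00035,-1],[0.0033,0,0,0,0.0002,-0.00035,-1],[0,0,0,0,0,0,-1]]
  ]
}}

```text
clock: 7.2
tcp_pos: [0.6283, -0.0621, 0.194]
tcp_rot: [0.0, -0.002, 1.0, -0.026]
wrist_force: [-1.1, -1.8, -1.6]
gripper_width: 0.166
grasp_force: 10.0
```

```bash
python3 avg.py 4
```

```text
7.4 tcp [ 0.6283 -0.0622  0.194 ] F [-1.1595 -0.9901 -1.7446] T [-0.0853  0.0293  0.0531] rot [ 1.000e-04 -1.900e-03  9.997e-01 -2.570e-02] w 0.1663 g 9.9896 sdF [0.2  0.42 0.21]
```

Call:
{"name": "drive_tool", "arguments": {
  "motion": [
    [[0.0033,0,0,0,0.00025,-0.00035,-1],[0.0033,0,0,0,0.00025,-0.00035,-1],[0,0,0,0,0,0,-1]]
  ]
}}

```text
clock: 7.7
tcp_pos: [0.6283, -0.0616, 0.1947]
tcp_rot: [0.0, -0.002, 1.0, -0.029]
wrist_force: [-0.9, 0.5, -2.0]
gripper_width: 0.165
grasp_force: 10.0
```

```bash
python3 avg.py 4
```

```text
7.9 tcp [ 0.6283 -0.0616  0.1947] F [-0.4822  0.1872 -1.7074] T [ 0.2014 -0.0133  0.0139] rot [ 1.000e-04 -1.900e-03  9.996e-01 -2.910e-02] w 0.1667 g 9.9898 sdF [0.4  0.43 0.64]
```

Call:
{"name": "drive_tool", "arguments": {
  "motion": [
    [[0.0033,0,0,0,0.0003,-0.00035,-1],[0.0033,0,0,0,0.0003,-0.00035,-1],[0,0,0,0,0,0,-1]]
  ]
}}

```text
clock: 8.2
tcp_pos: [0.6283, -0.061, 0.1952]
tcp_rot: [0.0, -0.002, 0.999, -0.033]
wrist_force: [0.8, 1.4, -2.3]
gripper_width: 0.164
grasp_force: 10.0
```

```bash
python3 avg.py 4
```

```text
8.4 tcp [ 0.6283 -0.0611  0.1952] F [-0.1469  0.9016 -2.3723] T [ 0.3795 -0.1639  0.0366] rot [ 1.000e-04 -1.900e-03  9.995e-01 -3.240e-02] w 0.1645 g 9.9898 sdF [0.47 0.42 0.46]
```

Call:
{"name": "drive_tool", "arguments": {
  "motion": [
    [[0.0019,0,0,0,0.00015,-0.0002,-1],[0.0019,0,0,0,0.00015,-0.0002,-1],[0,0,0,0,0,0,-1]]
  ]
}}

```text
clock: 8.7
tcp_pos: [0.6283, -0.0608, 0.1954]
tcp_rot: [0.0, -0.002, 0.999, -0.034]
wrist_force: [1.4, 1.5, -4.7]
gripper_width: 0.166
grasp_force: 10.0
```

```bash
python3 avg.py 6
```

```text
9.0 tcp [ 0.6283 -0.0608  0.1954] F [ 1.4542  2.2117 -5.3424] T [ 0.5453 -0.4036  0.0437] rot [ 0.     -0.0019  0.9994 -0.0343] w 0.1669 g 9.989 sdF [0.6  0.46 0.55]
```

Contact with the leaf felt: Fz went from -1.7 to -5.3 N at about 6.5 mm of lift. Now I'll ease down about 1.2 mm at the knob.

Call:
{"name": "drive_tool", "arguments": {
  "motion": [
    [[-0.0057,0,0,0,-0.0005,0.0006,-1],[-0.0057,0,0,0,-0.0005,0.0006,-1],[0,0,0,0,0,0,-1]]
  ]
}}

```text
clock: 9.3
tcp_pos: [0.6283, -0.0618, 0.1949]
tcp_rot: [0.0, -0.002, 1.0, -0.028]
wrist_force: [0.4, 3.7, -1.5]
gripper_width: 0.166
grasp_force: 10.0
```

```bash
python3 avg.py 6
```

```text
9.6 tcp [ 0.6283 -0.0618  0.1948] F [ 0.2314  4.6219 -1.9815] T [ 0.8785 -0.1721  0.0289] rot [ 2.000e-04 -1.900e-03  9.996e-01 -2.850e-02] w 0.1656 g 9.9911 sdF [0.42 0.39 0.3 ]
```

Call:
{"name": "drive_tool", "arguments": {
  "motion": [
    [[-0.002,0,0,0,0.0005,0.0002,-1],[-0.002,0,0,0,0.0005,0.0002,-1],[0,0,0,0,0,0,-1]]
  ]
}}

```text
clock: 9.9
tcp_pos: [0.6283, -0.0619, 0.1943]
tcp_rot: [0.0, -0.002, 1.0, -0.028]
wrist_force: [0.5, 0.5, -1.1]
gripper_width: 0.167
grasp_force: 10.0
```

```bash
python3 avg.py 6
```

```text
10.2 tcp [ 0.6284 -0.0619  0.1943] F [-0.0991 -0.7664 -1.6354] T [-0.002  -0.1222  0.0538] rot [ 2.000e-04 -1.700e-03  9.996e-01 -2.750e-02] w 0.164 g 9.9923 sdF [0.22 0.92 0.3 ]
```

Bar is free between lip and leaf. Next is a slow draw-out about the hinge.

Call:
{"name": "drive_tool", "arguments": {
  "motion": [
    [[0,0.0005,0.01,0.0016,0.0003,0,-1],[0,0.0005,0.01,0.0016,0.0003,0,-1],[0,0,0,0,0,0,-1]]
  ]
}}

```text
clock: 10.5
tcp_pos: [0.6247, -0.061, 0.1941]
tcp_rot: [-0.001, 0.008, 1.0, -0.027]
wrist_force: [-1.0, -3.4, -0.1]
gripper_width: 0.165
grasp_force: 10.0
```

```bash
python3 avg.py 4
```

```text
10.7 tcp [ 0.6247 -0.061   0.194 ] F [-2.2065 -4.1307 -0.7682] T [-0.5874  0.1121 -0.0078] rot [-6.000e-04  8.200e-03  9.996e-01 -2.730e-02] w 0.1668 g 9.9826 sdF [0.45 0.18 0.69]
```

Call:
{"name": "drive_tool", "arguments": {
  "motion": [
    [[0,0,0,0,-0.0009,-0.0002,-1],[0,0.0005,0.01,0.0016,0.0002,0,-1],[0,0,0,0,0,0,-1]]
  ]
}}

```text
clock: 11.0
tcp_pos: [0.6234, -0.0609, 0.1942]
tcp_rot: [-0.0, 0.013, 1.0, -0.027]
wrist_force: [0.3, -2.3, -1.8]
gripper_width: 0.165
grasp_force: 10.0
```

```bash
python3 avg.py 4
```

```text
11.2 tcp [ 0.6234 -0.0608  0.1942] F [-0.6398 -1.2728 -1.6948] T [-0.2422 -0.0099  0.015 ] rot [-4.000e-04  1.310e-02  9.996e-01 -2.660e-02] w 0.1655 g 9.9872 sdF [0.36 0.36 0.45]
```

Forces are small, so I'll continue.

Call:
{"name": "drive_tool", "arguments": {
  "motion": [
    [[0,0.0005,0.01,0.0016,0,0,-1],[0,0.0005,0.01,0.0016,0,0,-1],[0,0,0,0,0,0,-1]]
  ]
}}

```text
clock: 11.5
tcp_pos: [0.6202, -0.0602, 0.1943]
tcp_rot: [-0.0, 0.023, 0.999, -0.026]
wrist_force: [0.0, 1.1, -2.1]
gripper_width: 0.169
grasp_force: 10.0
```

```bash
python3 avg.py 4
```

```text
11.7 tcp [ 0.6202 -0.0602  0.1942] F [ 0.316   2.7083 -1.9354] T [ 0.5426 -0.1647  0.0233] rot [-6.000e-04  2.310e-02  9.994e-01 -2.600e-02] w 0.165 g 9.9878 sdF [0.36 0.41 0.21]
```

Call:
{"name": "drive_tool", "arguments": {
  "motion": [
    [[0,0.0005,0.01,0.0016,0.0005,0,-1],[0,0.0005,0.01,0.0016,0.0004,0,-1],[0,0.0005,0.01,0.0016,0.0003,0,-1],[0,0,0,0,0,0,-1]]
  ]
}}

```text
clock: 12.1
tcp_pos: [0.6154, -0.0589, 0.1943]
tcp_rot: [-0.001, 0.038, 0.999, -0.026]
wrist_force: [1.5, 5.3, -2.7]
gripper_width: 0.164
grasp_force: 10.0
```

```bash
python3 avg.py 4
```

```text
12.3 tcp [ 0.6154 -0.0589  0.1942] F [ 0.9652  4.6761 -2.0011] T [ 1.04   -0.3141  0.0608] rot [-9.000e-04  3.820e-02  9.989e-01 -2.610e-02] w 0.1673 g 9.989 sdF [0.35 0.54 0.34]
```

Call:
{"name": "drive_tool", "arguments": {
  "motion": [
    [[0,0.0005,0.01,0.0016,0.0012,0,-1],[0,0.0005,0.01,0.0016,0.0009,0,-1],[0,0.0005,0.01,0.0016,0.0006,0,-1],[0,0.0005,0.01,0.0016,0.0006,0,-1],[0,0,0,0,0,0,-1]]
  ]
}}

```text
clock: 12.8
tcp_pos: [0.609, -0.0564, 0.1941]
tcp_rot: [-0.002, 0.058, 0.998, -0.027]
wrist_force: [-1.6, -1.5, -1.3]
gripper_width: 0.164
grasp_force: 10.0
```

```bash
python3 avg.py 4
```

```text
13.0 tcp [ 0.609  -0.0564  0.194 ] F [-1.6222 -1.9365 -1.0894] T [-0.2308  0.0727  0.0021] rot [-0.0019  0.0583  0.9979 -0.0274] w 0.1656 g 9.9853 sdF [0.38 0.74 0.44]
```

Out of the catch. Now swinging further with larger steps.

Call:
{"name": "drive_tool", "arguments": {
  "motion": [
    [[0,0.0016,0.03,0.0048,0.0009,-0.0001,-1],[0,0.0016,0.03,0.0048,0.0011,-0.0001,-1],[0,0.0016,0.03,0.0048,0.0012,-0.0001,-1],[0,0.0016,0.03,0.0048,0.0012,-0.0001,-1],[0,0,0,0,0,0,-1]]
  ]
}}

```text
clock: 13.5
tcp_pos: [0.5905, -0.0487, 0.194]
tcp_rot: [-0.004, 0.118, 0.993, -0.027]
wrist_force: [-2.3, -3.0, -1.8]
gripper_width: 0.169
grasp_force: 10.0
```

```bash
python3 avg.py 4
```

```text
13.7 tcp [ 0.5909 -0.0488  0.194 ] F [-2.5429 -3.5942 -1.3323] T [-0.5415  0.281  -0.0022] rot [-0.0035  0.1177  0.9927 -0.0272] w 0.1667 g 9.9853 sdF [0.42 0.59 0.16]
```

Call:
{"name": "drive_tool", "arguments": {
  "motion": [
    [[-0.0108,0,0,0,-0.0011,0.0011,-1],[-0.0108,0,0,0,-0.0011,0.0011,-1],[-0.0108,0,0,0,-0.0011,0.0011,-1],[-0.0108,0,0,0,-0.001,0.0011,-1],[-0.0108,0,0,0,-0.001,0.0006,-1]]
  ]
}}

```text
clock: 14.2
tcp_pos: [0.59, -0.0535, 0.1892]
tcp_rot: [0.0, 0.118, 0.993, 0.001]
wrist_force: [-1.1, -2.0, -1.2]
gripper_width: 0.167
grasp_force: 10.0
```

```bash
python3 avg.py 4
```

```text
14.4 tcp [ 0.59   -0.0535  0.1892] F [-0.896  -1.3328 -2.314 ] T [-0.2592  0.0933  0.0238] rot [4.000e-04 1.182e-01 9.930e-01 8.000e-04] w 0.1671 g 9.9954 sdF [0.57 0.39 0.34]
```

Call:
{"name": "drive_tool", "arguments": {
  "motion": [
    [[0,0,0.05,0.0083,0.0017,0,-1],[0,0,0.08,0.0133,0.0033,0,-1],[0,0,0.08,0.0133,0.0033,0,-1],[0,0,0.05,0.0083,0.0019,0,-1],[0,0,0,0,0,0,-1]]
  ]
}}

```text
clock: 14.9
tcp_pos: [0.5521, -0.0287, 0.1894]
tcp_rot: [0.0, 0.245, 0.969, 0.001]
wrist_force: [-1.2, 0.2, -2.7]
gripper_width: 0.165
grasp_force: 10.0
```

```bash
cat >> avg.py <<'E'
s=sense();q=s['tcp_rot'];from scipy.spatial.transform import Rotation as Rt
R=Rt.from_quat(np.roll(q,-1)).as_matrix();print('tool F',(R.T@s['wrist_force']).round(1),'yaw',np.arctan2(R[1,0],R[0,0]))
E
python3 avg.py 4
```

```text
15.1 tcp [ 0.553  -0.0294  0.1896] F [ 0.1199  1.0945 -2.6044] T [ 0.0882 -0.0745  0.0186] rot [7.000e-04 2.451e-01 9.695e-01 7.000e-04] w 0.1673 g 9.9881 sdF [0.44 0.64 0.51]
tool F [0.  1.6 2.8] yaw 2.645750447945426
```

Call:
{"name": "drive_tool", "arguments": {
  "motion": [
    [[0,0,0.05,0.0083,0.0023,0,-1],[0,0,0.09,0.0149,0.0038,0,-1],[0,0,0.09,0.0149,0.0038,0,-1],[0,0,0.09,0.0149,0.0038,0,-1],[0,0,0.05,0.0083,0.0019,0,-1]]
  ]
}}

```text
clock: 15.6
tcp_pos: [0.5135, 0.0197, 0.1897]
tcp_rot: [0.001, 0.421, 0.907, 0.001]
wrist_force: [1.8, -0.0, -3.0]
gripper_width: 0.169
grasp_force: 10.0
```

```bash
python3 avg.py 4
```

```text
15.8 tcp [0.5135 0.0197 0.1897] F [ 1.4125  1.4018 -3.0691] T [ 0.1798 -0.2379  0.0065] rot [8.000e-04 4.196e-01 9.077e-01 1.000e-03] w 0.1662 g 9.9837 sdF [0.84 0.31 0.37]
tool F [-0.6  3.2  2.7] yaw 2.276485950300416
```

Call:
{"name": "drive_tool", "arguments": {
  "motion": [
    [[0,0,0.05,0.0083,0.0028,0,-1],[0,0,0.09,0.0149,0.004,0.0003,-1],[0,0,0.09,0.0149,0.004,0,-1],[0,0,0.09,0.0149,0.004,0,-1],[0,0,0.05,0.0083,0.002,0,-1]]
  ]
}}

```text
clock: 16.3
tcp_pos: [0.495, 0.0797, 0.1892]
tcp_rot: [0.0, 0.58, 0.814, 0.0]
wrist_force: [-0.0, -1.3, -1.7]
gripper_width: 0.165
grasp_force: 10.0
```

Call:
{"name": "drive_tool", "arguments": {
  "motion": [
    [[0,0,0.05,0.0083,0.002,0,-1],[0,0,0.09,0.0149,0.004,0,-1],[0,0,0.09,0.0149,0.004,0,-1],[0,0,0.05,0.0083,0.002,0,-1],[0,0,0,0,0,0,-1]]
  ]
}}

```text
clock: 16.8
tcp_pos: [0.4963, 0.1277, 0.1892]
tcp_rot: [0.0, 0.687, 0.727, 0.0]
wrist_force: [0.2, 0.9, -2.0]
gripper_width: 0.166
grasp_force: 10.0
```

```bash
python3 avg.py 4
```

```text
17.0 tcp [0.4961 0.127  0.1891] F [-0.0072  0.0067 -1.7751] T [ 0.0163 -0.0442 -0.0286] rot [2.000e-04 6.873e-01 7.264e-01 3.000e-04] w 0.1664 g 9.9847 sdF [0.28 0.29 0.35]
tool F [-0.2  0.5  1.4] yaw 1.6252737002440676
```

Gate at about 1.52 rad. I'll release and withdraw upwards.

Call:
{"name": "drive_tool", "arguments": {
  "motion": [
    [[0,0,0,0,0,0.0003,-0.3],[0,0,0,0,0,0,-0.15],[0,0,0,0,0,0,-0.15],[0,0,0,0,0,0,-0.15],[0,0,0,0,0,0,-0.15]]
  ]
}}

```text
clock: 17.5
tcp_pos: [0.4959, 0.1275, 0.189]
tcp_rot: [0.0, 0.688, 0.726, 0.0]
wrist_force: [0.1, -0.6, -0.4]
gripper_width: 0.424
grasp_force: 0.0
```

Call:
{"name": "drive_tool", "arguments": {
  "motion": [
    [[0,0,0,0,0,-0.01,-0.15],[0,0,0,0,0,-0.03,-0.15],[0,0,0,0,0,-0.04,-0.15],[0,0,0,0,0,-0.04,-0.15],[0,0,0,0,0,-0.03,-0.15]]
  ]
}}

```text
clock: 18.0
tcp_pos: [0.4962, 0.1276, 0.3426]
tcp_rot: [0.001, 0.688, 0.726, 0.002]
wrist_force: [0.5, 0.0, -1.1]
gripper_width: 0.418
grasp_force: 0.0
```

Call:
{"name": "drive_tool", "arguments": {
  "motion": [
    [[0,0,0,0,0,0,-0.15],[0,0,0,0,0,0,-0.15],[0,0,0,0,0,0,-0.15]]
  ]
}}

```text
clock: 18.3
tcp_pos: [0.4948, 0.1274, 0.3373]
tcp_rot: [-0.001, 0.688, 0.726, -0.001]
wrist_force: [-1.7, -0.1, -0.4]
gripper_width: 0.427
grasp_force: 0.0
```

```bash
python3 avg.py 2; python3 -c "
from plant import viewer
import cv2
cv2.imwrite('pics/w3.png',viewer.get_image('wrist'))
cv2.imwrite('pics/s3.png',viewer.get_image('scene'))"
```

```text
18.4 tcp [0.4947 0.1274 0.3368] F [-0.0233  0.0029 -1.0929] T [-0.0482 -0.0834 -0.0197] rot [-0.0012  0.6877  0.726  -0.0011] w 0.4263 g 0.0 sdF [0.47 0.08 0.43]
tool F [ 0.1 -0.5  0.7] yaw 1.624965531250012
```

View pics/w3.png

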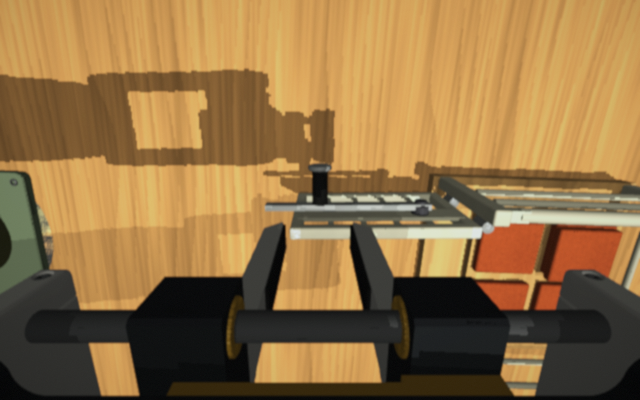

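View pics/s3.png

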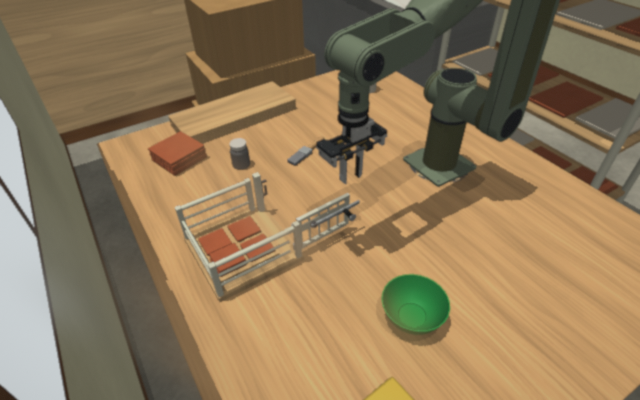

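The wrist view shows the bar, rows 205–208, parallel to the gate rail with the knob at (320,185), so it is level again. The scene view shows the gate standing square at (325,220), the gripper clear of it, and the basin, jar and brush unmoved.

```bash
python3 -c "
from plant import job
print(job.job_done())"
```

```text
the job is handed in; nothing more can be done
None
```

The job is handed in at about 18.5 s on the clock. The gate stands open at about 1.5 rad with the bar back to level, nothing is held, and the basin, jar and brush look unmoved. No verdict was returned.

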